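Load-test a sprung tensioner

ROBOT

A 6-joint arm with a two-finger parallel gripper is mounted at the origin on a cart in front of the work surface, level with it; the furniture and walls round the work are solid. World frame = base frame: x ahead of the robot, y to its left, z up, the work surface at z = 0. Lengths are in m, angles in rad, forces in N, time in s.
With the tool pointing down it reaches from about 0.4 to 0.925 m from the base axis. Payload 3.4 kg.
Tool frame: the origin (TCP) lies midway between the tips of the shut fingers; the grasp point (between the pads) lies ctrl.pinch_z behind it (ctrl.pinch_z is the distance from the TCP to the grasp point, in m); z points along the fingers, y is the line along which they close (so a half turn about z gives the same grasp; the last joint's range is limited). The gripper opens to 85 mm and grips with 20 to 120 N. Pads are 22 mm wide; open, the fingers measure 114 mm over their backs; the gripper's body (76 mm by 85 mm) begins 54 mm behind the grasp point. The pads swing forward as they close: fully open they stand 13 mm farther back than shut.
Start: joints at [1.159, 0.307, 1.506, -0, 1.328, -0.073], TCP at [0.191, 0.542, 0.192] pointing down, gripper open.
Joint ranges: [-3.12, 3.12], [-1.05, 2.28], [0.14, 2.33], [-1.42, 4.57], [0.1, 2.73], [-2.68, 2.68]. Speed limits (rad/s): [2.57, 2.57, 3.14, 3.14, 3.14, 3.14].

INTERFACE

Orientations are given as a unit quaternion [x, y, z, w].
In Python, from station import ctrl gives the robot as it stands.
- The arm moves only by the tool jog_arm, never from a script. Its argument "increments" is a list of rows, each a list of 2 entries, a list of its own where there are three numbers: the shift along the tool's x, y, z in m, then the turn about the tool's z in degrees. A call has 1 to 8 rows; each row shifts and turns the commanded pose from where the row before left it, along the tool's axes as they then stand; what a row does not reach is not made up. A row lasts 1/10 s, in which the tool goes at most 50 mm and 8.59 degrees, less where a joint would pass 70% of its speed; a pose out of reach is approached as far as the arm can. A call is refused whole if a number of a shift passes 0.05 or a number of a turn 8.59, either way. A call with a gripper value outside its range is refused whole. "claw" is the opening, from 0 (shut) to 1 (fully open), set as the call begins (left out, the last holds). The fingers move at their own pace and stop on an object; the grip force is fixed at half the most. Time passes only in rows, so rows that do not move let the fingers close. It gives the time, the measured TCP pose, the force, the opening and the grip force at its end, in the units of the state.
- ctrl.sense(): the state, without advancing time (a new reading comes with each control period).
- ctrl.get_image(name): name is "side" or "top"; returns a dict with "frame" (480x640x3 uint8, red, green, blue), "camera_matrix" (3x3 intrinsics, pixels), "rvec" (rotation vector, rad) and "tvec" (3), from world to camera coordinates, as OpenCV has them. Camera axes: x right, y down, z forward; pixel columns grow to the right and rows downward; lengths in m; the calibration is good to about 2 mm. A picture is of the moment at which its call begins. There is no depth.
- ctrl.finish_job(): hands the job in; it is judged then, once.
The state is a dict: "time": time; "qpos": joint angles; "qd": joint speeds; "joint_torque": joint torques, N m; "eef_pos": TCP position; "ee_rot": TCP orientation; "force": force on the tool from outside, world axes, zero at the start; "wrist_torque": the same for the moment, N m; "gripper_width": finger opening in m; "gripper_force": force on a finger pad.
Only numpy, scipy, OpenCV 4.12 (cv2) and the standard library are available. Lean on these libraries where they do the work, as an engineer would, in place of code of your own. Each camera call takes 0.05 s, during which the arm holds its last target. There are 200 camera calls.

TASK

Check the spring of the belt tensioner that is screwed to the plate: first slide its drag needle back to zero, so that it rests against the arm, gently, without straining the needle; then press the idler roller round, square to the arm and against the spring, to the test load of 15 N (within 1 N), hold that for a full second and never go above 18 N; then ease the arm back onto its stop without letting it snap, leaving the needle standing at the deflection it was carried to. Do not disturb the loose nuts, chisel, bolt and coupon lying about it.

Things in the scene. Friction and masses are not known exactly. Their poses are not given: they have to be found in the camera images.
- tensioner: Fixed tensioner base: dark plate 190 x 156 x 10 mm (x -73 to 117, y -78 to 78 mm), round spring housing, aluminium scale (radius 91-123 mm, top at 29 mm) with marks every 5 deg, every second long, from 0 at -14 deg off the x axis counter-clockwise to 50. Origin: on the vertical pivot axis, table height, z up. Only a rest stop (44 mm), arm, idler and needle stand higher than the scale's screws.
- tensioner_arm (a joint): Angle (rad) of the sprung cast arm, counter-clockwise from above; 0 on its stop, -30 deg off the tensioner's x axis; end of travel 0.86. Idler at 150 mm from the pivot; arm 24 mm wide (tip 38), top at 49 mm. The spring holds it on the stop: it starts to move at 1 to 12 N at the idler, then needs about 22 N per rad more. Preload is hidden and varies: 15 N comes at 0.15 to 0.65 rad.
- idler_center (a point): Centre of the idler, a plain steel roller 60 mm in diameter, 25 mm wide, spinning on a vertical axis on top of the arm's end; rim 48 to 73 mm above the table, this point at 61 mm, nut on it up to 83 mm. Press its rim on the clockwise side, 30 mm from this point, towards counter-clockwise. The load is the force between fingers and idler.
- needle (a joint): Angle (rad) of the drag needle about the same pivot, counter-clockwise; 0 at scale zero, where it stops against the dog of the resting arm; at most 0.87. Light friction holds it (about 0.6 N at the pin) where it is left. The turning arm carries it ahead, so it keeps the arm's greatest angle. It starts somewhere up the scale.
- needle_pin (a point): Axis of the needle's upright setting pin, 9 mm in diameter (13 mm foot), 85 mm from the pivot, from 53 to 78 mm above the table; this point at 70 mm. The needle's bar below it has its top at 53 mm. A press of over 10 N strains the needle. At needle angle 0 the pin lies -14 deg off the tensioner's x axis.
- nut_b: Loose hex nut, 28 x 24 x 13 mm, left of the plate (its +y side); origin under its centre.
- nut_c: The same kind of nut, right of the plate (its -y side); origin under its centre.
- chisel: Loose cold chisel, 176 x 22 x 21 mm, long axis x; origin under its centre.
- bolt_a: Loose hex bolt, 71 x 28 x 24 mm, long axis x; origin under its centre.
- coupon_1: Loose flat steel coupon, 50 x 100 x 6 mm; origin under its centre.

How it is judged:
On the way, in this order (a step that is already met when the one before it is completed fails the run):
1. the needle is back at zero with the arm on its stop (value of joint needle below 0.035 rad and value of joint tensioner_arm below 0.02 rad), for 0.2 s.
2. the idler is pressed with 15 N, within 1 N, for a full second (contact force between the fingers and idler between 14 and 16 N), for 1 s.
At the end, for the whole second after the job is handed in: the arm is back on its stop (under 0.02 rad) and still, and the needle stands up the scale (over 0.08 rad) at the deflection the test carried it to (value of joint tensioner_arm below 0.02 rad and value of joint needle above 0.08 rad and linear speed of idler below 0.01 m/s); the robot touches nothing.
It fails at once if the idler is pressed with more than 18 N (contact force between anything else and idler above 18 N).
It fails at once if the needle is strained (over 10 N) (contact force between the fingers and needle above 10 N).
It fails at once if the arm snaps (idler faster than 0.3 m/s) (linear speed of idler above 0.3 m/s).
It fails at once if a loose thing beside the tensioner is moved by more than 15 mm (distance of any of nut_b, nut_c, chisel, bolt_a, coupon_1 from where it was at the start of the episode above 0.015 m).
It also fails if it takes over 58 s, if anything falls off the work surface, if the arm or the gripper's body presses on something with over 40 N, if the wrist force passes 120 N, or if a joint passes its speed limit or range.

## Working session

There is one attempt and no reset: what is moved stays moved. The work goes in short steps, Python scripts to look and compute and a tool call to move; the robot and the scene stay as the last step left them, time stands still between calls to the robot, and variables do not carry over. Pictures are saved under pics/ and viewed, at most 10 in all, crops included, and the job is handed in when it is done.

Besides the shell and the picture viewer there is one more tool, called after ">>>" by a JSON object that holds its "name" and its "arguments", one argument or row to a line. jog_arm: Moves the arm, as the interface text tells. Its arguments: {"type":"object","properties":{"increments":{"type":"array","items":{"type":"array"}},"claw":{"type":"number"}},"required":["increments"]}

```bash
mkdir -p pics
python3 - <<'E'
from station import ctrl
import cv2,numpy as np,json
for n in("top","side"):
    d=ctrl.get_image(n); cv2.imwrite(f"pics/{n}0.png",d["frame"][:,:,::-1])
    np.savez(f"{n}0.npz",**d)
    R=cv2.Rodrigues(np.array(d["rvec"]))[0]; print(n,np.array(d["camera_matrix"]).tolist(),(-R.T@np.array(d["tvec"]).ravel()).round(3),R.round(3).tolist())
s=ctrl.sense();print(s, ctrl.pinch_z)
E
```

```text
top [[439.0991153920532, 0.0, 321.7199210625202], [0.0, 439.0991153920532, 247.8811917349544], [0.0, 0.0, 1.0]] [ 0.332 -0.083  0.911] [[0.003, -1.0, -0.002], [-0.973, -0.003, -0.23], [0.23, 0.002, -0.973]]
side [[548.0098417013506, 0.0, 326.30443592330164], [0.0, 548.0098417013506, 246.79735852396385], [0.0, 0.0, 1.0]] [ 0.149 -0.658  0.697] [[0.826, -0.563, -0.015], [-0.395, -0.561, -0.727], [0.401, 0.607, -0.686]]
{'time': 0.1, 'qpos': array([ 1.15850488e+00,  3.07507157e-01,  1.50753178e+00,  1.16655719e-05,
        1.32842657e+00, -7.35275170e-02]), 'qd': array([ 0.00146365, -0.00161802, -0.00290686, -0.00049046,  0.00027483,
       -0.00023453]), 'joint_torque': array([-7.00734909e-04, -4.58531320e+01, -2.52611089e+01, -1.10882374e-04,
        5.71023134e-03, -1.14491354e-05]), 'eef_pos': array([0.1908367 , 0.54166426, 0.19157224]), 'ee_rot': array([ 1.68574504e-01,  9.85688470e-01, -9.07572909e-04, -2.30731167e-04]), 'force': array([-0.09695112,  0.19909848, -0.96453605]), 'wrist_torque': array([-0.02115033,  0.03975924,  0.00775306]), 'gripper_force': 0.0, 'gripper_width': 0.08546075117181573} 0.0187
```

View pics/top0.png

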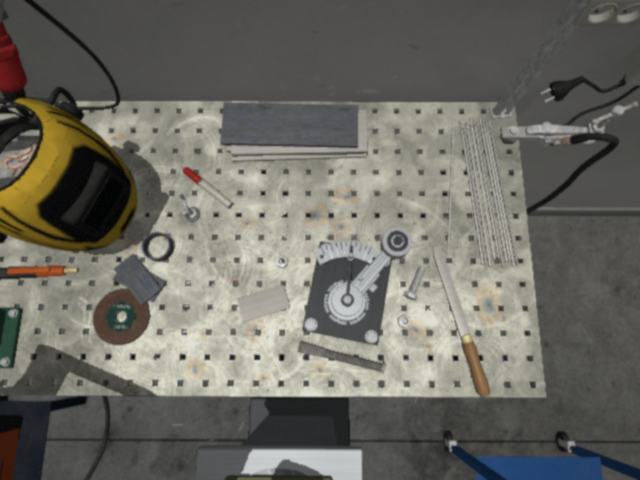

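View pics/side0.png

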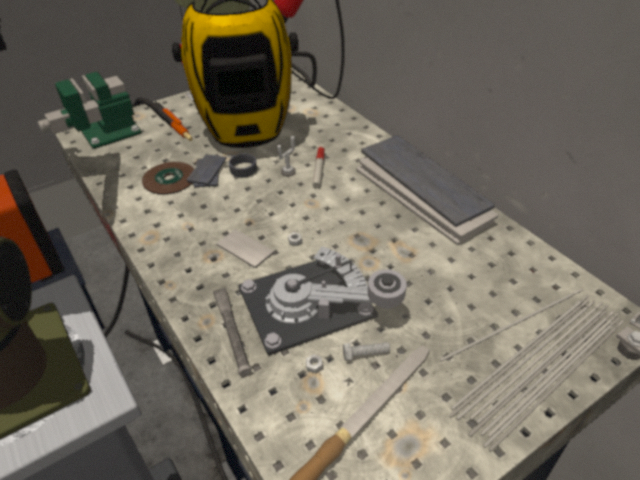

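The top view shows the pivot at about (347,299), the idler at (398,240), the needle pointing up near (350,265), the bolt at (415,282) and nut_c at (404,321). Next I'll enlarge the tensioner in both views.

Run:
```python
import cv2,numpy as np
t=cv2.imread("pics/top0.png")[220:350,290:440]; s=cv2.imread("pics/side0.png")[240:380,230:420]
a=cv2.resize(t,None,fx=4,fy=4,interpolation=cv2.INTER_CUBIC); b=cv2.resize(s,None,fx=4,fy=4,interpolation=cv2.INTER_CUBIC)
cv2.imwrite("pics/t1.png",a); cv2.imwrite("pics/s1.png",b)
```

```text
(no output)
```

View pics/t1.png

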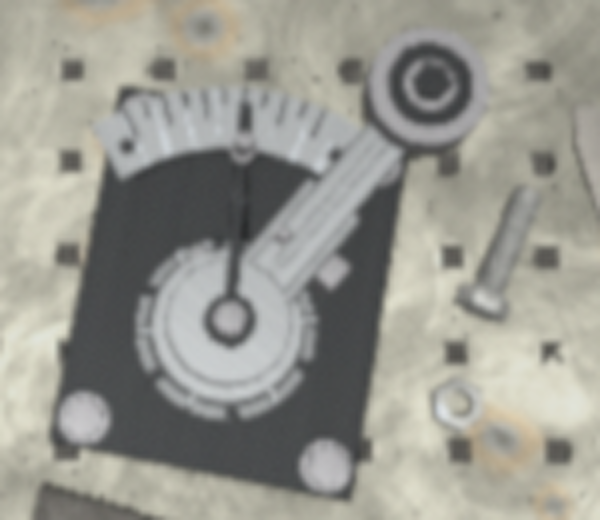

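View pics/s1.png

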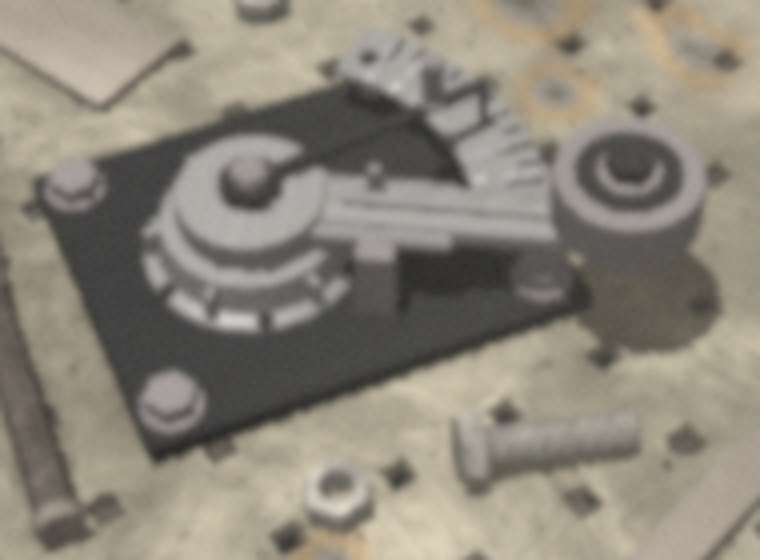

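The crops show, in source pixels, the idler rim top at top (397,242.7) / side (387.4,284.4) and the pivot cap at top (347.5,299.5) / side (292.2,285). The needle pin looks to be at top (350.7,257). I'll triangulate these and check them against the given geometry.

```bash
cat > cam.py <<'E'
import cv2,numpy as np
class C:
    def __init__(s,d):
        s.K=np.array(d["camera_matrix"]);s.r=np.array(d["rvec"]).ravel();s.t=np.array(d["tvec"]).ravel();s.R=cv2.Rodrigues(s.r)[0];s.P=s.K@np.c_[s.R,s.t];s.o=-s.R.T@s.t
    def plane(s,uv,z):
        d=s.R.T@np.linalg.solve(s.K,[*uv,1]);return s.o+d*(z-s.o[2])/d[2]
    def proj(s,p): return cv2.projectPoints(np.array([p],float),s.r,s.t,s.K,None)[0].ravel()
T,S=[C(np.load(n+"0.npz")) for n in("top","side")]
def tri(a,b):
    X=cv2.triangulatePoints(T.P,S.P,np.array(a,float).reshape(2,1),np.array(b,float).reshape(2,1)).ravel();return X[:3]/X[3]
tc=lambda x,y:(290+x/4-.375,220+y/4-.375)
sc=lambda x,y:(230+x/4-.375,240+y/4-.375)
E
python3 - <<'E'
from cam import *
np.set_printoptions(precision=4,suppress=True)
I=tri(tc(428,91),sc(630,178));P=tri(tc(230,318),sc(249,178))
print("idler",I,T.plane(tc(428,91),.073),S.plane(sc(630,178),.073));print("pivot",P)
d=I-P;print("arm",np.hypot(*d[:2]),np.degrees(np.arctan2(d[1],d[0])))
c=[T.plane(tc(*q),.01) for q in((352,498),(55,440),(122,88))];s=[S.plane(sc(*q),.01) for q in((155,460),(40,178))]
print("plate",c,s)
e=c[0]-c[1];print(np.linalg.norm(e),np.degrees(np.arctan2(e[1],e[0]))+90);e=c[2]-c[1];print(np.degrees(np.arctan2(e[1],e[0])))
e=s[0]-s[1];print(np.linalg.norm(e),np.degrees(np.arctan2(e[1],e[0]))+90)
for z in(.053,.07,.078):
    p=T.plane(tc(243,148),z);v=p-P;print("pin",z,p,np.hypot(*v[:2]),np.degrees(np.arctan2(v[1],v[0])),(S.proj(p)-[230,240])*4)
E
```

```text
idler [ 0.5431 -0.2287  0.0716] [ 0.5415 -0.2279  0.073 ] [ 0.5431 -0.2298  0.073 ]
pivot [ 0.431  -0.1303  0.0547]
arm 0.14916819961962005 -41.30141818160831
plate [array([ 0.3471, -0.1933,  0.01  ]), array([ 0.3752, -0.0441,  0.01  ]), array([ 0.5584, -0.0772,  0.01  ])] [array([ 0.3446, -0.1966,  0.01  ]), array([ 0.3768, -0.0419,  0.01  ])]
0.15174511787685832 -10.676180114897633
-10.22680873520172
0.15804419739561393 -11.769875517742364
pin 0.053 [ 0.5169 -0.138   0.053 ] 0.08624932842218476 -5.1489581546291365 [435.9319 102.3973]
pin 0.07 [ 0.5132 -0.1369  0.07  ] 0.0825052757042828 -4.6191963859225345 [427.0634  75.1466]
pin 0.078 [ 0.5115 -0.1364  0.078 ] 0.08074597552827738 -4.35290820506398 [422.8038  62.0576]
```

>>> {"name": "jog_arm", "arguments": {
  "increments": [
    [[0,0,0],8.5],
    [[0,0,0],8.5],
    [[0,0,0],8.5],
    [[0,0,0],8.5],
    [[0,0,0],8.5],
    [[0,0,0],8.5],
    [[0,0,0],8.5],
    [[0,0,0],8.5]
  ],
  "claw": 0
}}

```text
time: 0.9
eef_pos: [0.191, 0.5418, 0.1918]
ee_rot: [0.693, 0.721, -0.001, 0.0]
force: [-0.7, -0.3, 0.3]
gripper_width: -0.0
gripper_force: 0.0
```

>>> {"name": "jog_arm", "arguments": {
  "increments": [
    [[0,0,0],8.5],
    [[0,0,0],8.5],
    [[0,0,0],0]
  ]
}}

```text
time: 1.2
eef_pos: [0.1909, 0.5419, 0.1919]
ee_rot: [0.79, 0.613, -0.001, 0.0]
force: [0.5, 0.1, 0.2]
gripper_width: -0.0001
gripper_force: 0.0
```

```bash
cat > go.py <<'E'
# python3 go.py x y [z]: shift to a world point in tool axes
from station import ctrl
import numpy as np,sys
from scipy.spatial.transform import Rotation as Ro
s=ctrl.sense();R=Ro.from_quat(s["ee_rot"]).as_matrix();p=s["eef_pos"]
print("t",s["time"],"p",p.round(4),"xyaw",np.degrees(np.arctan2(R[1,0],R[0,0])).round(2),"F",s["force"].round(2),"Ft",(R.T@s["force"]).round(2),"w",round(s["gripper_width"],4),"q",s["qpos"].round(2))
a=[float(v) for v in sys.argv[1:]]
for i in range(0,len(a),3): 
    g=np.array(a[i:i+3]);print((R.T@(g-p)).round(4));p=g
E
python3 go.py .35 .25 .19 .50 -.10 .15
```

```text
t 1.2 p [0.1909 0.5419 0.1919] xyaw 75.57 F [0.52 0.15 0.24] Ft [ 0.27  0.46 -0.24] w -0.0001 q [ 1.16  0.31  1.51 -0.    1.33  1.41]
[-0.243   0.2268  0.0021]
[-0.3015  0.2325  0.0403]
```

>>> {"name": "jog_arm", "arguments": {
  "increments": [
    [[-0.035,0.032,0],0],
    [[-0.035,0.032,0],0],
    [[-0.035,0.032,0],0],
    [[-0.035,0.032,0],0],
    [[-0.035,0.032,0],0],
    [[-0.035,0.032,0],0],
    [[-0.035,0.032,0],0]
  ]
}}

```text
time: 1.9
eef_pos: [0.3475, 0.2475, 0.1924]
ee_rot: [0.789, 0.615, 0.0, 0.0]
force: [0.7, 0.2, 0.6]
gripper_width: -0.0
gripper_force: 0.0
```

>>> {"name": "jog_arm", "arguments": {
  "increments": [
    [[-0.036,0.029,0.005],0],
    [[-0.036,0.029,0.005],0],
    [[-0.036,0.029,0.005],0],
    [[-0.036,0.029,0.005],0],
    [[-0.036,0.029,0.005],0],
    [[-0.036,0.029,0.005],0],
    [[-0.036,0.029,0.005],0],
    [[-0.036,0.029,0.005],0]
  ]
}}

```text
time: 2.7
eef_pos: [0.5005, -0.0893, 0.1521]
ee_rot: [0.789, 0.614, 0.0, -0.0]
force: [0.2, 0.2, -0.3]
gripper_width: -0.0002
gripper_force: 0.0
```

>>> {"name": "jog_arm", "arguments": {
  "increments": [
    [[0,0,0],0],
    [[0,0,0],0],
    [[0,0,0],0]
  ]
}}

```text
time: 3.0
eef_pos: [0.4991, -0.0865, 0.1521]
ee_rot: [0.79, 0.614, -0.0, -0.001]
force: [-0.3, -0.6, -0.5]
gripper_width: 0.0003
gripper_force: 0.0
```

```bash
python3 go.py .517 -.105 .11 .517 -.105 .061
python3 - <<'E'
from station import ctrl
import cv2
d=ctrl.get_image("side");cv2.imwrite("pics/s2.png",cv2.resize(d["frame"][140:340,230:430,::-1],None,fx=3,fy=3))
E
```

```text
t 3.0 p [ 0.4991 -0.0865  0.1521] xyaw 75.69 F [-0.26 -0.63 -0.49] Ft [-0.68 -0.1   0.49] w 0.0003 q [-0.26  0.25  1.7   0.    1.19 -0.01]
[-0.0136  0.022   0.0421]
[-0.      0.0001  0.049 ]
```

View pics/s2.png

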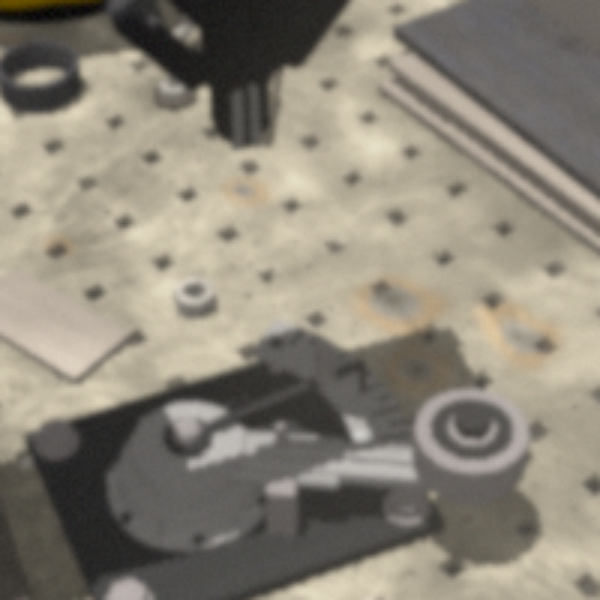

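The shut fingers are at about (245,110) in the crop, above and to the left of the needle, whose bar ends near (310,380). The idler is at (470,430) and nothing has been touched. I'll go down beside the pin on its counter-clockwise side.

>>> {"name": "jog_arm", "arguments": {
  "increments": [
    [[-0.007,0.011,0.021],0],
    [[-0.007,0.011,0.021],0],
    [[0,0,0.025],0],
    [[0,0,0.023],0],
    [[0,0,0],0],
    [[0,0,0],0]
  ]
}}

```text
time: 3.65
eef_pos: [0.5175, -0.1052, 0.0627]
ee_rot: [0.79, 0.614, -0.0, -0.0]
force: [-0.2, 0.5, 0.4]
gripper_width: 0.0005
gripper_force: 0.0
```

```bash
python3 go.py .517 -.122 .061
python3 - <<'E'
from station import ctrl
import cv2
d=ctrl.get_image("side");a=cv2.resize(d["frame"][220:320,280:400,::-1],None,fx=4,fy=4,interpolation=cv2.INTER_CUBIC)
d=ctrl.get_image("top");b=cv2.resize(d["frame"][210:310,320:400,::-1],None,fx=4,fy=4,interpolation=cv2.INTER_CUBIC)
cv2.imwrite("pics/s3.png",cv2.hconcat([a,b]))
E
```

```text
t 3.65 p [ 0.5175 -0.1052  0.0627] xyaw 75.72 F [-0.21  0.49  0.44] Ft [ 0.43 -0.32 -0.44] w 0.0005 q [-0.28  0.38  1.77  0.    0.99 -0.03]
[-0.0164  0.0036  0.0017]
```

View pics/s3.png

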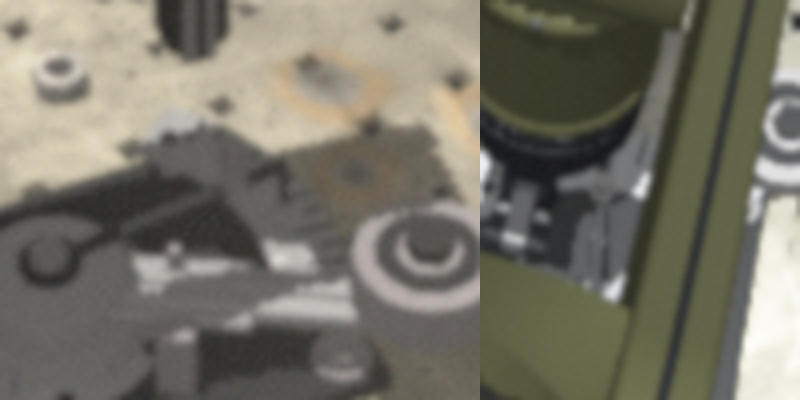

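Run:
```python
from cam import *
for p in ((.5175,-.1052,.0627),(.5175,-.1052,.07),(.5155,-.138,.078),(.5155,-.138,.053)): print(p,S.proj(p),(S.proj(p)-[280,220])*4,(T.proj(p)-[290,220])*4)
```

```text
(0.5175, -0.1052, 0.0627) [327.98863975 250.00449406] [191.954559   120.01797625] [176.29590507 141.00732313]
(0.5175, -0.1052, 0.07) [327.93178432 246.83879856] [191.72713729 107.35519422] [176.68069794 137.82509075]
(0.5155, -0.138, 0.078) [338.28283667 255.09451769] [233.13134668 140.37807078] [244.72065674 138.49358146]
(0.5155, -0.138, 0.053) [338.28435338 265.9478184 ] [233.13741354 183.79127362] [241.52786859 149.26236749]
```

Run:
```python
from cam import *
from station import ctrl
p=(.4991,-.0865,.1521);print((S.proj(p)-[230,140])*3)
s=ctrl.sense();print(s["time"],s["eef_pos"])
d=ctrl.get_image("side");f=d["frame"];print(C(d).r-S.r,C(d).t-S.t)
a=cv2.resize(np.load("side0.npz")["frame"][215:315,300:400,::-1],None,fx=4,fy=4,interpolation=cv2.INTER_CUBIC)
b=cv2.resize(f[215:315,300:400,::-1],None,fx=4,fy=4,interpolation=cv2.INTER_CUBIC)
for q in((.5155,-.138,.078),(.5155,-.138,.053)):
    u=(S.proj(q)-[300,215])*4
    cv2.drawMarker(a,(int(u[0]+60),int(u[1])),(0,0,255),0,12)
b=np.clip(b.astype(float)*1.6,0,255).astype(np.uint8)
cv2.imwrite("pics/s4.png",cv2.hconcat([a,b]))
```

```text
[242.62861619 200.46172389]
3.75 [ 0.51896583 -0.10598579  0.06385297]
[0. 0. 0.] [0. 0. 0.]
```

View pics/s4.png

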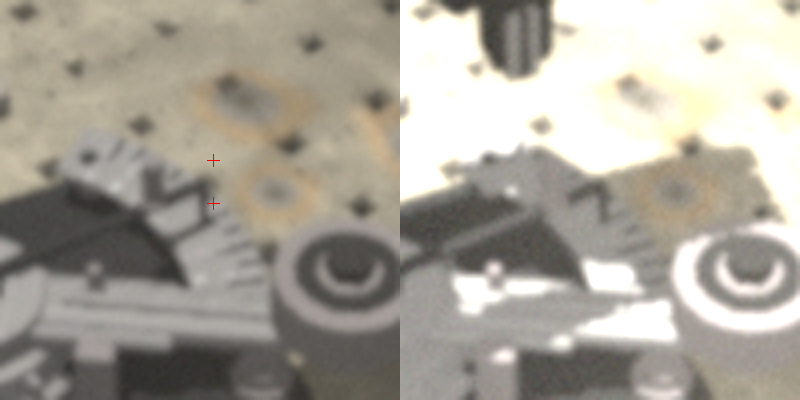

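The dark pin stands at about (153,165–205) in the left half, as predicted. But the visible fingertips, at (515,78) in the right half, are about 16 px above where the reported TCP projects. They may be about 37 mm higher than reported, so I'll probe the pin gently and see.

>>> {"name": "jog_arm", "arguments": {
  "increments": [
    [[-0.005,0.003,0],0],
    [[-0.005,0.003,0],0],
    [[-0.002,0,0],0],
    [[-0.002,0,0],0],
    [[-0.002,0,0],0],
    [[0,0,0],0],
    [[0,0,0],0]
  ]
}}

```text
time: 4.5
eef_pos: [0.5196, -0.1235, 0.0623]
ee_rot: [0.79, 0.613, -0.0, -0.0]
force: [-0.0, 0.3, 0.4]
gripper_width: 0.0001
gripper_force: 0.0
```

>>> {"name": "jog_arm", "arguments": {
  "increments": [
    [[-0.002,0,0],0],
    [[-0.002,0,0],0],
    [[-0.002,0,0],0],
    [[-0.002,0,0],0],
    [[-0.002,0,0],0],
    [[0,0,0],0]
  ]
}}

```text
time: 5.1
eef_pos: [0.5172, -0.1334, 0.0624]
ee_rot: [0.79, 0.613, -0.0, 0.0]
force: [-0.0, -0.2, -0.2]
gripper_width: -0.0
gripper_force: 0.0
```

```bash
python3 go.py
python3 - <<'E'
from cam import *
from station import ctrl
s=ctrl.sense()["eef_pos"]
a=ctrl.get_image("side")["frame"][:,:,::-1]
o=np.load("side0.npz")["frame"][:,:,::-1]
u=S.proj(s);print(u)
f=lambda i:cv2.resize(np.clip(i[205:315,290:400]*1.4,0,255).astype(np.uint8),None,fx=3.6,fy=3.6,interpolation=cv2.INTER_CUBIC)
cv2.imwrite("pics/s5.png",cv2.hconcat([f(o.astype(float)),f(a.astype(float))]));print((u-[290,205])*3.6+[396,0])
E
```

```text
t 5.1 p [ 0.5172 -0.1334  0.0624] xyaw 75.57 F [-0.03 -0.24 -0.22] Ft [-0.24  0.03  0.22] w -0.0 q [-0.33  0.39  1.76 -0.    0.99 -0.08]
[337.54219057 259.87225338]
[567.15188604 197.54011217]
```

View pics/s5.png

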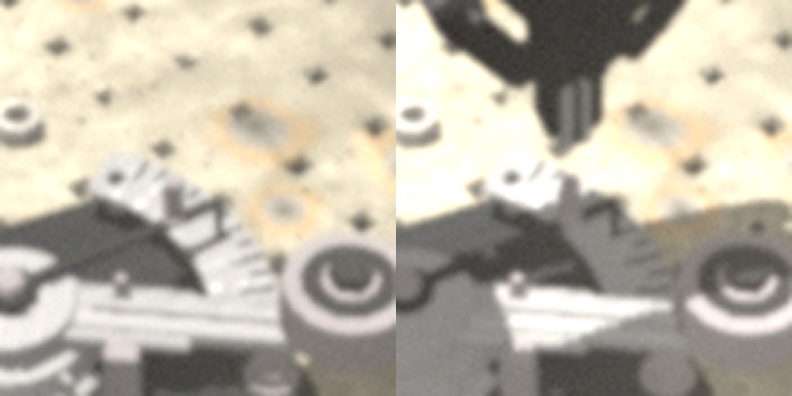

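The picture shows the fingertips at (570,150) hanging clear above the pin at (570,180–215). The pin hasn't moved and there is no force. The real tips are therefore about 30–35 mm above the reported TCP. I'll back off, go lower with force checks, and try again.

>>> {"name": "jog_arm", "arguments": {
  "increments": [
    [[0.012,0,0],0],
    [[0.012,0,0],0],
    [[0,0,0.008],0],
    [[0,0,0.006],0],
    [[0,0,0.006],0],
    [[0,0,0],0]
  ]
}}

```text
time: 5.75
eef_pos: [0.5222, -0.1096, 0.0411]
ee_rot: [0.79, 0.613, -0.001, -0.001]
force: [-1.2, 0.1, -0.5]
gripper_width: 0.0
gripper_force: 0.0
```

>>> {"name": "jog_arm", "arguments": {
  "increments": [
    [[0,0,0.003],0],
    [[0,0,0.002],0],
    [[0,0,0.002],0],
    [[0,0,0.001],0],
    [[0,0,0],0]
  ]
}}

```text
time: 6.25
eef_pos: [0.5232, -0.1099, 0.0343]
ee_rot: [0.79, 0.613, -0.0, -0.0]
force: [0.8, 0.6, -0.3]
gripper_width: 0.0
gripper_force: 0.0
```

```bash
python3 go.py
python3 - <<'E'
from cam import *
from station import ctrl
s=ctrl.sense()["eef_pos"]
a=ctrl.get_image("side")["frame"][:,:,::-1]
u=S.proj(s);print(u)
x,y=u.round().astype(int)
g=cv2.cvtColor(np.ascontiguousarray(a),cv2.COLOR_BGR2GRAY)
for c in range(x-14,x+15,2): print(c,g[y-36:y+6:2,c])
print(y-36)
E
```

```text
t 6.25 p [ 0.5232 -0.1099  0.0343] xyaw 75.58 F [ 0.76  0.64 -0.33] Ft [0.8  0.57 0.33] w 0.0 q [-0.29  0.42  1.79  0.    0.93 -0.03]
[332.49839381 262.22206206]
318 [ 42  44  42  75 157 186 197 202 200 193 194 195 189 184 169 119  98  84
  62  51  52]
320 [ 41  41  43  90 163 185 195 204 196 194 192 190 186 168 118  93  98  93
  84  61  48]
322 [ 39  43  52 119 154 164 181 193 195 194 191 189 184 150  75  87  95  97
  93  69  53]
324 [ 43  41  43  62  69  75  89 128 175 194 197 189 187 168  97  95  96  96
  91  64  54]
326 [ 41  44  45  45  44  44  44  49  76 131 175 189 190 178 108  97  97  97
  91  66  50]
328 [ 44  42  44  45  43  46  41  45  46  56 121 177 179 147  97  98  98  95
  95  80  61]
330 [ 42  41  45  51  66  70  70  68  69  72  93 135 149 121 100 101  96  96
  98  92  72]
332 [ 44  42  48  65  87  87  86  87  85  87  91 124 165 119  94  97  96  99
  96  96  86]
334 [ 45  42  50  61  64  64  64  65  63  64  66 125 170 107  86  95  92  91
  96  93  82]
336 [ 47  44  57  82  84  81  83  82  75  79  84 136 174 119  91  91  88  89
  88  92  91]
338 [ 45  45  54  73  77  78  80  78  84 121 140 175 186 158 102  90  91  91
  90  92  93]
340 [ 45  50  62  68  66  72  68  76 113 172 186 188 190 187 135  94  91  89
  89  87  92]
342 [ 58 100 137 148 155 156 151 167 182 193 196 197 194 194 176 112  89  87
  80  68  81]
344 [116 162 179 184 187 183 179 183 188 193 199 198 197 198 196 148  91  88
  67  64  89]
346 [151 176 181 185 185 179 182 185 186 189 193 193 188 195 202 186 128  86
  57  75  93]
226
```

The tips measure 14.7 px, or about 34 mm, above the reported TCP, the same as before. I'll lower to TCP z ≈ 0.028, which puts the real tip at about 0.062, and then push the pin clockwise along its arc.

>>> {"name": "jog_arm", "arguments": {
  "increments": [
    [[0,0,0.003],0],
    [[0,0,0.003],0],
    [[-0.004,0,0],0],
    [[-0.004,0,0],0],
    [[-0.002,0,0],0],
    [[-0.002,0,0],0],
    [[-0.002,0,0],0],
    [[-0.002,0,0],0]
  ]
}}

```text
time: 7.1
eef_pos: [0.5197, -0.1255, 0.0285]
ee_rot: [0.79, 0.613, 0.0, 0.0]
force: [0.7, 1.2, 0.2]
gripper_width: 0.0001
gripper_force: 0.4
```

>>> {"name": "jog_arm", "arguments": {
  "increments": [
    [[-0.002,0,0],0],
    [[-0.002,0,0],0],
    [[-0.002,0,0],0],
    [[-0.002,0,0],0],
    [[-0.002,0,0],0],
    [[0,0,0],0]
  ]
}}

```text
time: 7.7
eef_pos: [0.5166, -0.1353, 0.0284]
ee_rot: [0.79, 0.613, -0.0, -0.0]
force: [0.2, -1.0, -0.2]
gripper_width: 0.0
gripper_force: 0.0
```

```bash
python3 go.py
python3 - <<'E'
from cam import *
from station import ctrl
a=ctrl.get_image("side")["frame"][:,:,::-1]
o=np.load("side0.npz")["frame"][:,:,::-1]
f=lambda i:cv2.resize(np.clip(i[215:315,290:390]*1.5,0,255).astype(np.uint8),None,fx=4,fy=4,interpolation=cv2.INTER_CUBIC)
cv2.imwrite("pics/s6.png",cv2.hconcat([f(o.astype(float)),f(a.astype(float))]))
E
```

```text
t 7.7 p [ 0.5166 -0.1353  0.0284] xyaw 75.58 F [ 0.22 -1.02 -0.2 ] Ft [-0.94  0.46  0.2 ] w 0.0 q [-0.34  0.43  1.8  -0.    0.91 -0.08]
```

View pics/s6.png

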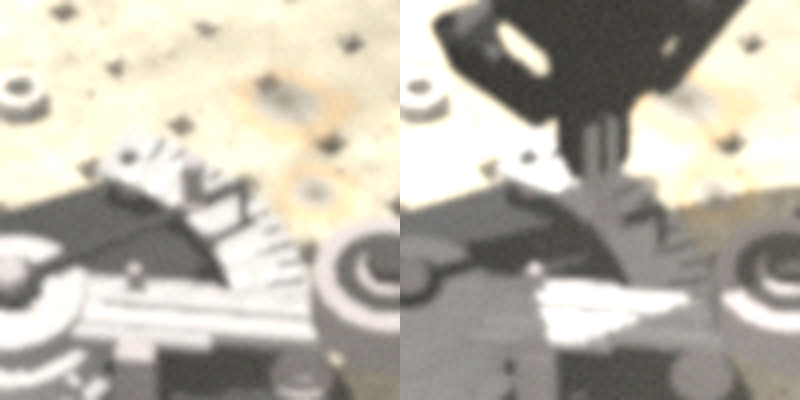

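The tip at (600,178) sits level with the pin top, and the pin hasn't moved. Allowing for the near edge of the tip, it is about 47–50 mm above the reported TCP. I'll back off and go down another 17 mm with force checks.

>>> {"name": "jog_arm", "arguments": {
  "increments": [
    [[0.012,0,0],0],
    [[0.012,0,0],0],
    [[0,0,0.004],0],
    [[0,0,0.004],0],
    [[0,0,0.002],0],
    [[0,0,0],0]
  ]
}}

```text
time: 8.35
eef_pos: [0.5222, -0.1117, 0.0178]
ee_rot: [0.79, 0.613, -0.0, -0.0]
force: [-0.4, 0.5, 0.7]
gripper_width: 0.0002
gripper_force: 0.0
```

>>> {"name": "jog_arm", "arguments": {
  "increments": [
    [[0,0,0.002],0],
    [[0,0,0.002],0],
    [[0,0,0.002],0],
    [[0,0,0.001],0],
    [[0,0,0],0]
  ]
}}

```text
time: 8.85
eef_pos: [0.5226, -0.1118, 0.0112]
ee_rot: [0.79, 0.613, -0.0, -0.0]
force: [0.0, 0.7, 0.1]
gripper_width: 0.0001
gripper_force: 0.0
```

>>> {"name": "jog_arm", "arguments": {
  "increments": [
    [[-0.005,0,0],0],
    [[-0.003,0,0],0],
    [[-0.002,0,0],0],
    [[-0.002,0,0],0],
    [[0,0,0],0]
  ]
}}

```text
time: 9.35
eef_pos: [0.5198, -0.1238, 0.0115]
ee_rot: [0.79, 0.613, 0.0, 0.0]
force: [0.3, -1.1, 0.1]
gripper_width: 0.0005
gripper_force: 0.0
```

>>> {"name": "jog_arm", "arguments": {
  "increments": [
    [[-0.002,0,0],0],
    [[-0.002,0,0],0],
    [[-0.002,0,0],0],
    [[-0.002,0,0],0],
    [[0,0,0],0]
  ]
}}

```text
time: 9.85
eef_pos: [0.5177, -0.1315, 0.0114]
ee_rot: [0.79, 0.613, -0.0, 0.0]
force: [-0.3, 0.4, 0.4]
gripper_width: -0.0005
gripper_force: 0.0
```

```bash
python3 go.py
python3 - <<'E'
from cam import *
from station import ctrl
a=ctrl.get_image("side")["frame"]
np.save("now.npy",a)
g=cv2.cvtColor(a,cv2.COLOR_RGB2GRAY);o=cv2.cvtColor(np.load("side0.npz")["frame"],cv2.COLOR_RGB2GRAY)
P=np.array([.431,-.130,.05])
# dark needle bar profile: sample along arcs r=60,70 mm in side view
for r in(.05,.06,.07):
    for im in(o,g):
        print(r,[int(cv2.getRectSubPix(im,(1,1),tuple(map(float,S.proj(P+[r*np.cos(t),r*np.sin(t),0]))))[0,0]) for t in np.radians(np.arange(4,-30,-2))])
E
```

```text
t 9.85 p [ 0.5177 -0.1315  0.0114] xyaw 75.57 F [-0.33  0.39  0.37] Ft [ 0.3  -0.42 -0.37] w -0.0005 q [-0.33  0.45  1.82 -0.    0.87 -0.08]
0.05 [70, 71, 72, 69, 66, 65, 66, 70, 72, 72, 76, 84, 99, 121, 132, 126, 113]
0.05 [55, 49, 48, 47, 49, 52, 51, 52, 54, 54, 57, 64, 80, 94, 102, 101, 96]
0.06 [68, 71, 72, 71, 67, 67, 70, 71, 72, 72, 72, 74, 72, 71, 71, 74, 78]
0.06 [69, 63, 55, 49, 51, 58, 65, 73, 72, 63, 57, 64, 60, 56, 51, 52, 61]
0.07 [53, 56, 64, 70, 68, 61, 60, 62, 67, 71, 74, 74, 75, 74, 74, 73, 73]
0.07 [49, 50, 50, 51, 49, 49, 54, 59, 60, 56, 55, 54, 52, 49, 50, 50, 51]
```

>>> {"name": "jog_arm", "arguments": {
  "increments": [
    [[-0.002,0,0],0],
    [[-0.002,0,0],0],
    [[-0.002,0,0],0],
    [[-0.002,0,0],0],
    [[0,0,0],0]
  ]
}}

```text
time: 10.4
eef_pos: [0.5158, -0.1392, 0.0114]
ee_rot: [0.79, 0.613, -0.0, 0.0]
force: [-0.2, -0.6, 0.9]
gripper_width: -0.0002
gripper_force: 0.0
```

```bash
cat > needle.py <<'E'
from cam import *
from station import ctrl
a=ctrl.get_image("side")["frame"]
np.save("now.npy",a)
g=cv2.cvtColor(a,cv2.COLOR_RGB2GRAY)
P=np.array([.431,-.130,.05])
print(np.arange(4,-34,-2))
for r in(.06,.07,.078):
    print(r,[int(cv2.getRectSubPix(g,(1,1),tuple(map(float,S.proj(P+[r*np.cos(t),r*np.sin(t),0]))))[0,0]) for t in np.radians(np.arange(4,-34,-2))])
E
python3 go.py; python3 needle.py
```

```text
t 10.4 p [ 0.5158 -0.1392  0.0114] xyaw 75.57 F [-0.22 -0.62  0.86] Ft [-0.66 -0.06 -0.86] w -0.0002 q [-0.34  0.45  1.82 -0.    0.87 -0.09]
[  4   2   0  -2  -4  -6  -8 -10 -12 -14 -16 -18 -20 -22 -24 -26 -28 -30
 -32]
0.06 [76, 77, 75, 72, 62, 54, 50, 50, 50, 51, 51, 52, 52, 56, 65, 70, 74, 93, 129]
0.07 [51, 51, 53, 54, 51, 50, 51, 49, 50, 51, 53, 50, 51, 53, 59, 62, 58, 66, 109]
0.078 [89, 73, 60, 48, 54, 66, 69, 63, 63, 60, 55, 53, 52, 51, 49, 50, 51, 54, 74]
```

Run:
```python
import cv2,numpy as np
a=np.load("now.npy")[:,:,::-1].astype(float)[235:300,300:370]
p=cv2.imread("pics/s6.png")[80:340,440:720]
f=cv2.resize(np.clip(a*1.5,0,255).astype(np.uint8),(400,371),interpolation=cv2.INTER_CUBIC)
cv2.imwrite("pics/s7.png",cv2.hconcat([cv2.resize(p,(400,371)),f]))
```

```text
(no output)
```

View pics/s7.png

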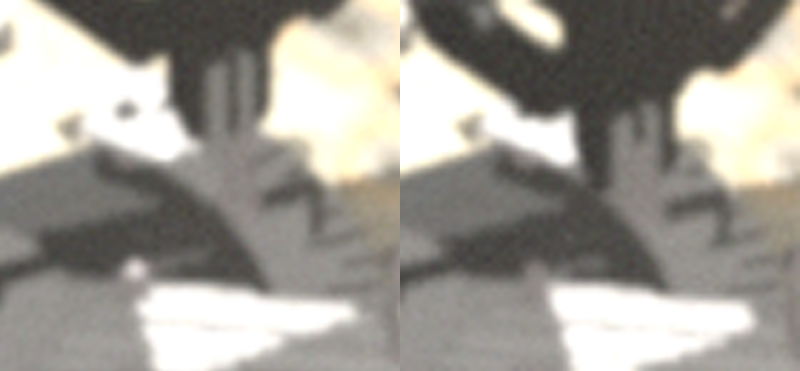

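The picture is in the gripper's shadow, with the tip at (640,185), and it doesn't settle whether the needle has moved. I've used all ten views, so from here I'll check numerically with both cameras.

Run:
```python
from cam import *
from station import ctrl
a=ctrl.get_image("top")["frame"];np.save("nowt.npy",a)
g=cv2.cvtColor(a,cv2.COLOR_RGB2GRAY);o=cv2.cvtColor(np.load("top0.npz")["frame"],cv2.COLOR_RGB2GRAY)
P=np.array([.431,-.130,.05]);A=np.arange(16,-40,-2);print(A.tolist())
for r in(.05,.06,.07,.085):
    for im in(o,g): print(r,[int(cv2.getRectSubPix(im,(1,1),tuple(map(float,T.proj(P+[r*np.cos(t),r*np.sin(t),0]))))[0,0]) for t in np.radians(A)])
s=ctrl.sense()["eef_pos"];print(S.proj(s),S.proj(s+[0,0,.05]))
n=cv2.cvtColor(np.load("now.npy"),cv2.COLOR_RGB2GRAY)
for v in range(244,274,2): print(v,n[v,328:356:2])
```

```text
[16, 14, 12, 10, 8, 6, 4, 2, 0, -2, -4, -6, -8, -10, -12, -14, -16, -18, -20, -22, -24, -26, -28, -30, -32, -34, -36, -38]
0.05 [71, 71, 72, 72, 70, 70, 70, 69, 66, 64, 66, 66, 56, 48, 56, 65, 70, 72, 84, 115, 146, 162, 160, 151, 150, 145, 147, 156]
0.05 [57, 56, 55, 54, 58, 61, 63, 66, 73, 82, 87, 89, 89, 91, 90, 90, 90, 90, 90, 90, 90, 90, 90, 90, 88, 88, 88, 88]
0.06 [72, 70, 70, 71, 71, 70, 69, 69, 68, 69, 73, 73, 66, 63, 66, 69, 70, 70, 70, 72, 92, 131, 157, 161, 168, 179, 181, 174]
0.06 [84, 90, 92, 93, 94, 92, 93, 93, 92, 91, 91, 91, 90, 88, 87, 86, 85, 85, 86, 87, 87, 87, 88, 88, 90, 91, 92, 93]
0.07 [68, 70, 69, 70, 70, 69, 69, 69, 68, 67, 67, 64, 56, 63, 67, 68, 68, 69, 69, 68, 70, 82, 124, 153, 156, 173, 178, 170]
0.07 [94, 93, 92, 89, 88, 85, 80, 80, 80, 80, 81, 80, 80, 81, 82, 83, 84, 83, 84, 85, 86, 87, 88, 89, 89, 91, 92, 92]
0.085 [82, 85, 86, 88, 91, 91, 87, 85, 96, 117, 109, 111, 119, 98, 88, 92, 94, 100, 98, 108, 94, 90, 92, 95, 106, 143, 173, 174]
0.085 [80, 80, 81, 81, 80, 79, 78, 77, 72, 69, 63, 56, 53, 45, 45, 42, 34, 34, 34, 38, 48, 65, 76, 77, 105, 165, 192, 
[... 220 characters left out ...]
50 [ 43  39  41  39  47  39  42  41  45  43  66 153 196 197]
252 [ 43  42  44  42  41  43  40  52  53  48 117 193 204 204]
254 [ 80  64  38  40  46  52  55  70  75  56 136 200 205 205]
256 [159 100  42  45  53  78  76  71  84  61 137 194 196 198]
258 [182 110  41  40  58  85  79  67  84  61 115 162 166 177]
260 [201 128  48  43  58  88  85  84  84  55  75 109 124 155]
262 [198 145  52  41  56  86  88  90  84  58  73  98 113 146]
264 [104  96  58  43  59  85  91  91  84  65  82  87  89 136]
266 [ 54  68  63  46  58  85  89  92  86  88  94  91  92 103]
268 [54 52 52 53 73 84 87 90 90 94 92 87 81 78]
270 [61 50 50 53 73 86 91 92 88 78 66 63 59 57]
272 [54 50 53 53 54 73 91 92 91 74 65 73 79 81]
```

>>> {"name": "jog_arm", "arguments": {
  "increments": [
    [[-0.002,0,0],2],
    [[-0.002,0,0],2],
    [[-0.002,0,0],2],
    [[-0.002,0,0],2],
    [[-0.001,0,0],2],
    [[0,0,0],0]
  ]
}}

```text
time: 11.1
eef_pos: [0.5132, -0.1476, 0.0115]
ee_rot: [0.841, 0.542, 0.0, 0.0]
force: [-0.1, -0.1, 0.3]
gripper_width: -0.0003
gripper_force: 0.0
```

```bash
python3 go.py
```

```text
t 11.1 p [ 0.5132 -0.1476  0.0115] xyaw 65.58 F [-0.06 -0.1   0.33] Ft [-0.12 -0.02 -0.33] w -0.0003 q [-0.36  0.45  1.82 -0.    0.87  0.07]
```

>>> {"name": "jog_arm", "arguments": {
  "increments": [
    [[-0.001,0,0],0],
    [[-0.001,0,0],0],
    [[0,0,0],0]
  ]
}}

```text
time: 11.4
eef_pos: [0.5122, -0.1494, 0.0114]
ee_rot: [0.841, 0.542, 0.0, 0.0]
force: [0.4, 0.4, 0.7]
gripper_width: 0.0003
gripper_force: 0.1
```

```bash
python3 go.py
```

```text
t 11.4 p [ 0.5122 -0.1494  0.0114] xyaw 65.61 F [0.39 0.4  0.68] Ft [ 0.53  0.19 -0.68] w 0.0003 q [-0.36  0.45  1.82 -0.    0.87  0.06]
```

>>> {"name": "jog_arm", "arguments": {
  "increments": [
    [[-0.001,0,0],0],
    [[-0.001,0,0],0],
    [[0,0,0],0]
  ]
}}

```text
time: 11.7
eef_pos: [0.5114, -0.1513, 0.0114]
ee_rot: [0.841, 0.542, 0.0, 0.0]
force: [0.9, 0.4, -0.7]
gripper_width: 0.0001
gripper_force: 0.2
```

>>> {"name": "jog_arm", "arguments": {
  "increments": [
    [[-0.001,0,0],0],
    [[0,0,0],0],
    [[0,0,0],0]
  ]
}}

```text
time: 12.0
eef_pos: [0.5113, -0.1515, 0.0114]
ee_rot: [0.841, 0.542, 0.0, -0.0]
force: [2.5, 3.9, -0.2]
gripper_width: 0.0003
gripper_force: 2.5
```

```bash
python3 go.py
python3 - <<'E'
from cam import *
from station import ctrl
a=ctrl.get_image("side")["frame"];np.save("now2.npy",a)
g=cv2.cvtColor(a,cv2.COLOR_RGB2GRAY);n=cv2.cvtColor(np.load("now.npy"),cv2.COLOR_RGB2GRAY);o=cv2.cvtColor(np.load("side0.npz")["frame"],cv2.COLOR_RGB2GRAY)
for q in ((.508,-.166,.078),(.508,-.166,.053)): print(S.proj(q).round(1))
for v in range(256,288,2): print(v,o[v,326:358:2],n[v,326:358:2],g[v,326:358:2])
E
```

```text
t 12.0 p [ 0.5113 -0.1515  0.0114] xyaw 65.58 F [ 2.49  3.91 -0.21] Ft [4.59 0.65 0.21] w 0.0003 q [-0.37  0.45  1.82  0.    0.87  0.06]
[344.6 267.1]
[344.5 277.9]
256 [164 167 169 174 170 138 133 134 162 167 178 179 174 176 175 175] [140 159 100  42  45  53  78  76  71  84  61 137 194 196 198 195] [ 38  44  39  43  41  40  41  39  41  43  47  44  57 130 174 173]
258 [168 169 171 181 153 100  93 115 143 137 163 160 146 145 157 163] [188 182 110  41  40  58  85  79  67  84  61 115 162 166 177 184] [ 53  86 111  70  42  38  41  44  48  50  46  43  85 153 179 187]
260 [170 184 180 168 153 102  85 112 145 148 136 117  95 111 136 158] [192 201 128  48  43  58  88  85  84  84  55  75 109 124 155 177] [142 187 194 115  46  46  50  63  56  75  66  46  95 131 156 179]
262 [144 184 175 167 157 106  85 101 125 105  85  82  77 108 136 160] [163 198 145  52  41  56  86  88  90  84  58  73  98 113 146 180] [161 206 195 122  45  46  71  87  63  82  78  55 124 149 147 181]
264 [ 75 108 145 168 162 111  86  85  79  88 115 131  89 115 156 160] [ 81 104  96  58  43  59  85  91  91  84  65  82  87  89 
[... 1356 characters left out ...]
4 167 167] [54 59 56 64 66 55 50 50 53 72 94 99 99 99 98 98] [68 68 67 65 61 48 50 54 67 80 91 91 88 93 96 97]
282 [ 81  74  70  74  73  74  68  56  53  63 131 167 169 166 167 171] [ 73  78  66  64  64  56  52  50  51  59  85  99  98  99  96 100] [65 56 53 53 55 50 50 52 49 62 87 97 99 99 98 96]
284 [103 108 109 104 103  98  82  69  66  60 110 175 189 169 168 173] [113 117 107 104 105  99  84  72  69  61  75  98  97  99  98  96] [ 83  87  98 103 100  97  72  58  56  55  73  94  98  99 100  96]
286 [133 156 157 160 156 151 138 135 133 115 106 158 168 164 164 156] [144 179 180 178 178 171 159 153 150 126 105 111 112 107 106 101] [137 169 177 179 175 173 139  98  85  79  70  92  98  98  99  93]
```

At 12.0 s the push met a 4.6 N reaction within 1 mm of the zero position I had computed. So the needle is at zero against the arm's dog, and the 48 mm height offset holds. I'll back off, lift, and move to the clockwise side of the idler.

>>> {"name": "jog_arm", "arguments": {
  "increments": [
    [[0.001,0,0],0],
    [[0.001,0,0],0],
    [[0,0,0],0],
    [[0.006,0,0],0],
    [[0,0,-0.03],0],
    [[0,0,-0.03],0],
    [[0,0,0],8.5],
    [[0,0,0],8.4]
  ]
}}

```text
time: 12.85
eef_pos: [0.5152, -0.145, 0.0728]
ee_rot: [0.912, 0.41, 0.001, 0.001]
force: [-0.1, 0.8, -0.2]
gripper_width: -0.0
gripper_force: 0.0
```

```bash
python3 go.py .5075 -.2690 .072 .5075 -.2690 .008
```

```text
t 12.85 p [ 0.5152 -0.145   0.0728] xyaw 48.36 F [-0.07  0.81 -0.23] Ft [ 0.56 -0.59  0.23] w -0.0 q [-0.35  0.37  1.75 -0.    1.02  0.37]
[-0.0978  0.0767  0.0009]
[-0.     -0.0002  0.064 ]
```

>>> {"name": "jog_arm", "arguments": {
  "increments": [
    [[-0.025,0.019,0],0],
    [[-0.024,0.019,0],0],
    [[-0.024,0.019,0],0],
    [[-0.025,0.019,0],0],
    [[0,0,0],0]
  ]
}}

```text
time: 13.35
eef_pos: [0.5072, -0.2726, 0.0715]
ee_rot: [0.912, 0.411, 0.0, 0.002]
force: [0.9, -0.6, -0.9]
gripper_width: 0.0
gripper_force: 0.0
```

```bash
python3 go.py .5075 -.2690 .008
python3 - <<'E'
from cam import *
from station import ctrl
P=np.array([.431,-.130,.05]);A=np.arange(4,-34,-2);print(A.tolist())
o=cv2.cvtColor(np.load("side0.npz")["frame"],cv2.COLOR_RGB2GRAY);g=cv2.cvtColor(ctrl.get_image("side")["frame"],cv2.COLOR_RGB2GRAY)
for r in(.06,.07,.08,.088):
    for im in(o,g): print(r,[int(cv2.getRectSubPix(im,(1,1),tuple(map(float,S.proj(P+[r*np.cos(t),r*np.sin(t),0]))))[0,0]) for t in np.radians(A)])
E
```

```text
t 13.35 p [ 0.5072 -0.2726  0.0715] xyaw 48.52 F [ 0.87 -0.58 -0.93] Ft [0.15 1.03 0.93] w 0.0 q [-0.57  0.42  1.66 -0.    1.05  0.16]
[ 0.003  -0.0023  0.0635]
[4, 2, 0, -2, -4, -6, -8, -10, -12, -14, -16, -18, -20, -22, -24, -26, -28, -30, -32]
0.06 [68, 71, 72, 71, 67, 67, 70, 71, 72, 72, 72, 74, 72, 71, 71, 74, 78, 96, 123]
0.06 [85, 85, 85, 87, 86, 84, 85, 86, 87, 87, 86, 86, 84, 82, 79, 78, 84, 102, 136]
0.07 [53, 56, 64, 70, 68, 61, 60, 62, 67, 71, 74, 74, 75, 74, 74, 73, 73, 78, 105]
0.07 [61, 61, 59, 60, 65, 67, 68, 72, 79, 85, 86, 85, 84, 84, 79, 76, 80, 92, 124]
0.08 [162, 161, 139, 103, 88, 99, 120, 119, 105, 89, 74, 63, 60, 56, 60, 59, 54, 54, 65]
0.08 [195, 200, 198, 182, 171, 164, 157, 143, 126, 109, 96, 103, 119, 125, 112, 90, 80, 83, 96]
0.088 [131, 104, 89, 95, 111, 136, 160, 164, 167, 153, 118, 114, 148, 163, 170, 166, 158, 155, 153]
0.088 [201, 203, 199, 199, 200, 196, 182, 153, 123, 107, 101, 100, 100, 109, 127, 152, 176, 183, 175]
```

The lit profile confirms it: the needle's dark line has moved from −6° to about −25° (world), which is scale zero. Now I'll go down beside the idler.

>>> {"name": "jog_arm", "arguments": {
  "increments": [
    [[0,0,0.02],0],
    [[0,0,0.02],0],
    [[0,0,0.015],0],
    [[0,0,0.008],0],
    [[0,0,0],0],
    [[0,0,0],0]
  ]
}}

```text
time: 14.0
eef_pos: [0.5069, -0.2681, 0.0087]
ee_rot: [0.911, 0.412, 0.0, 0.0]
force: [0.1, -1.1, 0.5]
gripper_width: -0.0001
gripper_force: 0.0
```

```bash
python3 go.py; python3 go.py; python3 go.py
```

```text
t 14.0 p [ 0.5069 -0.2681  0.0087] xyaw 48.72 F [ 0.09 -1.13  0.53] Ft [-0.79  0.81 -0.53] w -0.0001 q [-0.56  0.5   1.73  0.    0.91  0.16]
t 14.0 p [ 0.5069 -0.2681  0.0087] xyaw 48.72 F [ 0.09 -1.13  0.53] Ft [-0.79  0.81 -0.53] w -0.0001 q [-0.56  0.5   1.73  0.    0.91  0.16]
t 14.0 p [ 0.5069 -0.2681  0.0087] xyaw 48.72 F [ 0.09 -1.13  0.53] Ft [-0.79  0.81 -0.53] w -0.0001 q [-0.56  0.5   1.73  0.    0.91  0.16]
```

>>> {"name": "jog_arm", "arguments": {
  "increments": [
    [[0.003,0,0],0],
    [[0.003,0,0],0],
    [[0.002,0,0],0],
    [[0.002,0,0],0],
    [[0,0,0],0],
    [[0,0,0],0]
  ]
}}

```text
time: 14.6
eef_pos: [0.5133, -0.261, 0.0085]
ee_rot: [0.911, 0.412, -0.0, 0.0]
force: [0.3, -0.8, -0.9]
gripper_width: -0.0002
gripper_force: 0.0
```

```bash
python3 go.py
```

```text
t 14.6 p [ 0.5133 -0.261   0.0085] xyaw 48.7 F [ 0.27 -0.82 -0.91] Ft [-0.43  0.74  0.91] w -0.0002 q [-0.54  0.5   1.73 -0.    0.91  0.18]
```

>>> {"name": "jog_arm", "arguments": {
  "increments": [
    [[0.001,0,0],0],
    [[0.001,0,0],0],
    [[0.001,0,0],0],
    [[0,0,0],0]
  ]
}}

```text
time: 15.0
eef_pos: [0.5152, -0.2587, 0.0084]
ee_rot: [0.911, 0.412, -0.0, -0.0]
force: [0.1, 0.1, -0.2]
gripper_width: 0.0003
gripper_force: 0.0
```

>>> {"name": "jog_arm", "arguments": {
  "increments": [
    [[0.001,0,0],0],
    [[0.001,0,0],0],
    [[0.001,0,0],0],
    [[0,0,0],0]
  ]
}}

```text
time: 15.4
eef_pos: [0.5159, -0.2577, 0.0084]
ee_rot: [0.911, 0.413, -0.001, 0.0]
force: [-4.2, -4.8, 0.6]
gripper_width: 0.0002
gripper_force: 3.2
```

```bash
cat > favg.py <<'E'
from station import ctrl
import numpy as np,sys
from scipy.spatial.transform import Rotation as Ro
F=[]
for i in range(int(sys.argv[1])):
    ctrl.get_image("side");s=ctrl.sense();R=Ro.from_quat(s["ee_rot"]).as_matrix();F.append(R.T@s["force"])
F=np.array(F);p=s["eef_pos"];yaw=np.degrees(np.arctan2(R[1,0],R[0,0]))
c=p[:2]+.041*R[:2,0]-[.431,-.130]
print("t",s["time"],"p",p.round(4),"yaw",yaw.round(2),"idler r",np.hypot(*c).round(4),"arm deg",(np.degrees(np.arctan2(c[1],c[0]))+41.3).round(2),"square yaw",(np.degrees(np.arctan2(c[1],c[0]))+90).round(1),"Ft",F.mean(0).round(2),"sd",F.std(0).round(2))
E
python3 favg.py 5
```

```text
t 15.65 p [ 0.5158 -0.2577  0.0084] yaw 48.72 idler r 0.148 arm deg 0.4 square yaw 49.1 Ft [-6.32  0.01 -1.09] sd [0.41 0.4  0.59]
```

>>> {"name": "jog_arm", "arguments": {
  "increments": [
    [[0.0013,0.0004,0],-0.5],
    [[0.0013,0.0004,0],-0.5],
    [[0.0013,0.0004,0],-0.5],
    [[0.0013,0.0004,0],-0.5],
    [[0,0,0],0],
    [[0,0,0],0]
  ]
}}

```text
time: 16.25
eef_pos: [0.5203, -0.2551, 0.0084]
ee_rot: [0.904, 0.428, -0.002, 0.0]
force: [-4.7, -5.4, -0.1]
gripper_width: -0.0001
gripper_force: 3.7
```

```bash
python3 favg.py 5
```

```text
t 16.5 p [ 0.5203 -0.2551  0.0084] yaw 50.73 idler r 0.1484 arm deg 2.28 square yaw 51.0 Ft [-7.43 -0.07 -1.16] sd [0.51 0.24 0.53]
```

>>> {"name": "jog_arm", "arguments": {
  "increments": [
    [[0.0026,0.0007,0],-1],
    [[0.0026,0.0007,0],-1],
    [[0.0026,0.0007,0],-1],
    [[0.0026,0.0007,0],-1],
    [[0.0026,0.0007,0],-1],
    [[0.0026,0.0007,0],-1],
    [[0,0,0],0]
  ]
}}

```text
time: 17.2
eef_pos: [0.5332, -0.2459, 0.0084]
ee_rot: [0.88, 0.475, -0.002, 0.001]
force: [-5.2, -9.0, 1.6]
gripper_width: 0.0
gripper_force: 4.7
```

```bash
python3 favg.py 4
```

```text
t 17.4 p [ 0.5331 -0.246   0.0084] yaw 56.74 idler r 0.149 arm deg 8.04 square yaw 56.7 Ft [-9.45  0.45  0.01] sd [0.37 0.66 0.37]
```

>>> {"name": "jog_arm", "arguments": {
  "increments": [
    [[0.0026,0.0007,0],-1],
    [[0.0026,0.0007,0],-1],
    [[0.0026,0.0007,0],-1],
    [[0.0026,0.0007,0],-1],
    [[0.0026,0.0007,0],-1],
    [[0.0026,0.0007,0],-1],
    [[0.0026,0.0007,0],-1],
    [[0.0026,0.0007,0],-1]
  ]
}}

```text
time: 18.2
eef_pos: [0.5486, -0.2322, 0.0084]
ee_rot: [0.844, 0.536, -0.002, 0.002]
force: [-5.7, -12.1, -0.9]
gripper_width: -0.0
gripper_force: 6.5
```

>>> {"name": "jog_arm", "arguments": {
  "increments": [
    [[0.0026,0.0007,0],-1],
    [[0.0026,0.0007,0],-1],
    [[0.0026,0.0007,0],-1],
    [[0,0,0],0]
  ]
}}

```text
time: 18.6
eef_pos: [0.5543, -0.2263, 0.0085]
ee_rot: [0.83, 0.558, -0.002, 0.002]
force: [-4.4, -12.4, -1.1]
gripper_width: -0.0
gripper_force: 6.5
```

```bash
python3 favg.py 5
```

```text
t 18.85 p [ 0.5542 -0.2264  0.0085] yaw 67.76 idler r 0.1506 arm deg 18.45 square yaw 67.1 Ft [-12.88   0.9    1.56] sd [0.36 0.43 0.43]
```

>>> {"name": "jog_arm", "arguments": {
  "increments": [
    [[0.0026,0.0007,0],-1],
    [[0.0026,0.0007,0],-1],
    [[0.0026,0.0006,0],-1],
    [[0.0026,0.0006,0],-1],
    [[0.0026,0.0006,0],-1],
    [[0,0,0],0]
  ]
}}

```text
time: 19.45
eef_pos: [0.5624, -0.2161, 0.0086]
ee_rot: [0.805, 0.593, -0.002, 0.003]
force: [-3.8, -14.2, -1.8]
gripper_width: -0.0002
gripper_force: 7.4
```

```bash
python3 favg.py 8
```

```text
t 19.85 p [ 0.5623 -0.2163  0.0085] yaw 72.76 idler r 0.151 arm deg 23.12 square yaw 71.8 Ft [-14.4    1.03   2.84] sd [0.82 0.72 0.3 ]
```

>>> {"name": "jog_arm", "arguments": {
  "increments": [
    [[0.0013,0.0003,0],-0.5],
    [[0.0013,0.0003,0],-0.5],
    [[0,0,0],0],
    [[0,0,0],0],
    [[0,0,0],0]
  ]
}}

```text
time: 20.35
eef_pos: [0.5637, -0.2142, 0.0086]
ee_rot: [0.8, 0.6, -0.002, 0.003]
force: [-3.1, -15.5, -2.6]
gripper_width: 0.0002
gripper_force: 7.6
```

```bash
python3 favg.py 24
```

```text
t 21.55 p [ 0.5637 -0.2142  0.0085] yaw 73.76 idler r 0.151 arm deg 24.03 square yaw 72.7 Ft [-15.19   1.03   2.82] sd [0.48 0.52 0.44]
```

>>> {"name": "jog_arm", "arguments": {
  "increments": [
    [[-0.0013,-0.0003,0],0.5],
    [[0,0,0],0],
    [[0,0,0],0]
  ]
}}

```text
time: 21.85
eef_pos: [0.563, -0.2153, 0.0085]
ee_rot: [0.803, 0.597, -0.002, 0.003]
force: [-2.9, -15.0, -2.6]
gripper_width: 0.0
gripper_force: 7.6
```

```bash
python3 favg.py 22
```

```text
t 22.95 p [ 0.563  -0.2153  0.0085] yaw 73.26 idler r 0.151 arm deg 23.54 square yaw 72.2 Ft [-15.11   1.12   2.69] sd [0.48 0.27 0.45]
```

Both holds, at 15.2 N and 15.1 N, lasted over a second. Now I'll ease the arm back along the same arc.

>>> {"name": "jog_arm", "arguments": {
  "increments": [
    [[-0.0026,-0.0007,0],1],
    [[-0.0026,-0.0007,0],1],
    [[-0.0026,-0.0007,0],1],
    [[-0.0026,-0.0007,0],1],
    [[-0.0026,-0.0007,0],1],
    [[-0.0026,-0.0007,0],1],
    [[-0.0026,-0.0007,0],1],
    [[-0.0026,-0.0007,0],1]
  ]
}}

```text
time: 23.75
eef_pos: [0.5498, -0.2315, 0.0084]
ee_rot: [0.842, 0.539, -0.002, 0.002]
force: [-4.5, -10.8, -1.1]
gripper_width: -0.0
gripper_force: 5.8
```

>>> {"name": "jog_arm", "arguments": {
  "increments": [
    [[-0.0026,-0.0007,0],1],
    [[-0.0026,-0.0007,0],1],
    [[-0.0026,-0.0007,0],1],
    [[-0.0026,-0.0007,0],1],
    [[-0.0026,-0.0007,0],1],
    [[-0.0026,-0.0007,0],1],
    [[-0.0026,-0.0007,0],1],
    [[-0.0026,-0.0007,0],1]
  ]
}}

```text
time: 24.55
eef_pos: [0.5345, -0.2458, 0.0084]
ee_rot: [0.878, 0.479, -0.002, 0.001]
force: [-5.3, -7.7, 0.8]
gripper_width: 0.0003
gripper_force: 4.5
```

>>> {"name": "jog_arm", "arguments": {
  "increments": [
    [[-0.0026,-0.0007,0],1],
    [[-0.0026,-0.0007,0],1],
    [[-0.0026,-0.0007,0],1],
    [[-0.0026,-0.0007,0],1],
    [[-0.0026,-0.0007,0],1],
    [[0,0,0],0]
  ]
}}

```text
time: 25.15
eef_pos: [0.5238, -0.2538, 0.0084]
ee_rot: [0.898, 0.44, -0.002, 0.001]
force: [-4.6, -6.9, 0.6]
gripper_width: 0.0002
gripper_force: 4.0
```

```bash
python3 favg.py 3
```

```text
t 25.3 p [ 0.5239 -0.2537  0.0084] yaw 52.22 idler r 0.1492 arm deg 3.59 square yaw 52.3 Ft [-8.12 -0.11 -0.72] sd [0.15 0.07 0.12]
```

>>> {"name": "jog_arm", "arguments": {
  "increments": [
    [[-0.0013,-0.0003,0],0.5],
    [[-0.0013,-0.0003,0],0.5],
    [[-0.0013,-0.0003,0],0.5],
    [[-0.0013,-0.0003,0],0.5],
    [[-0.0013,-0.0003,0],0.5],
    [[-0.0013,-0.0003,0],0.5],
    [[-0.001,0,0],0.5],
    [[-0.001,0,0],0]
  ]
}}

```text
time: 26.1
eef_pos: [0.5165, -0.2595, 0.0084]
ee_rot: [0.911, 0.412, -0.001, 0.0]
force: [-4.3, -4.6, 0.8]
gripper_width: 0.0001
gripper_force: 3.0
```

>>> {"name": "jog_arm", "arguments": {
  "increments": [
    [[-0.001,0,0],0],
    [[-0.001,0,0],0],
    [[-0.001,0,0],0],
    [[-0.001,0,0],0],
    [[-0.001,0,0],0],
    [[-0.001,0,0],0]
  ]
}}

```text
time: 26.7
eef_pos: [0.514, -0.2626, 0.0084]
ee_rot: [0.911, 0.412, 0.0, 0.0]
force: [0.3, 0.5, 0.9]
gripper_width: 0.0001
gripper_force: 0.0
```

```bash
python3 favg.py 3
```

```text
t 26.85 p [ 0.5139 -0.2627  0.0084] yaw 48.69 idler r 0.1499 arm deg -1.5 square yaw 47.2 Ft [0.2  0.09 0.24] sd [0.14 0.23 0.25]
```

>>> {"name": "jog_arm", "arguments": {
  "increments": [
    [[-0.006,0,0],0],
    [[-0.006,0,0],0],
    [[0,0,-0.03],0],
    [[0,0,-0.04],0],
    [[0,0,-0.04],0],
    [[-0.04,0,-0.03],0],
    [[-0.04,0,0],0],
    [[0,0,0],0]
  ]
}}

```text
time: 27.65
eef_pos: [0.4507, -0.3358, 0.15]
ee_rot: [0.912, 0.411, -0.001, 0.002]
force: [0.2, 0.5, -0.6]
gripper_width: -0.0001
gripper_force: 0.0
```

```bash
python3 go.py
python3 - <<'E'
from cam import *
from station import ctrl
P=np.array([.431,-.130,.05]);A=np.arange(4,-34,-2);print(A.tolist())
o=cv2.cvtColor(np.load("side0.npz")["frame"],cv2.COLOR_RGB2GRAY);g=cv2.cvtColor(ctrl.get_image("side")["frame"],cv2.COLOR_RGB2GRAY)
for r in(.06,.07,.08,.088):
    for im in(o,g): print(r,[int(cv2.getRectSubPix(im,(1,1),tuple(map(float,S.proj(P+[r*np.cos(t),r*np.sin(t),0]))))[0,0]) for t in np.radians(A)])
for n,(x,y,w,h) in dict(idler=(366,268,44,40),nut_c=(303,353,24,20),bolt=(340,340,55,22),nut_b=(286,230,20,16),coupon=(215,230,65,38),chisel=(210,285,30,90)).items():
    t=o[y:y+h,x:x+w];q=g[y-8:y+h+8,x-8:x+w+8];m=cv2.matchTemplate(q,t,cv2.TM_CCOEFF_NORMED);_,v,_,l=cv2.minMaxLoc(m);print(n,round(v,2),np.array(l)-8)
E
```

```text
t 27.65 p [ 0.4507 -0.3358  0.15  ] xyaw 48.47 F [ 0.24  0.48 -0.55] Ft [ 0.52 -0.14  0.55] w -0.0001 q [-0.71  0.32  1.6  -0.    1.22  0.01]
[4, 2, 0, -2, -4, -6, -8, -10, -12, -14, -16, -18, -20, -22, -24, -26, -28, -30, -32]
0.06 [68, 71, 72, 71, 67, 67, 70, 71, 72, 72, 72, 74, 72, 71, 71, 74, 78, 96, 123]
0.06 [85, 87, 84, 81, 80, 85, 88, 88, 88, 88, 90, 91, 90, 91, 89, 89, 95, 115, 148]
0.07 [53, 56, 64, 70, 68, 61, 60, 62, 67, 71, 74, 74, 75, 74, 74, 73, 73, 78, 105]
0.07 [73, 83, 83, 72, 68, 69, 71, 74, 80, 84, 87, 87, 88, 88, 87, 86, 78, 78, 119]
0.08 [162, 161, 139, 103, 88, 99, 120, 119, 105, 89, 74, 63, 60, 56, 60, 59, 54, 54, 65]
0.08 [179, 140, 112, 123, 153, 164, 159, 142, 116, 93, 79, 74, 73, 69, 64, 63, 61, 66, 87]
0.088 [131, 104, 89, 95, 111, 136, 160, 164, 167, 153, 118, 114, 148, 163, 170, 166, 158, 155, 153]
0.088 [116, 112, 124, 141, 177, 200, 201, 192, 153, 131, 159, 189, 201, 203, 206, 202, 189, 189, 185]
idler 0.13 [0 0]
nut_c 0.48 [-1  2]
bolt 0.52 [0 0]
nut_b 1.0 [0 0]
coupon 1.0 [0 0]
chisel 0.39 [0 1]
```

```bash
python3 -c "
from station import ctrl
print(ctrl.finish_job())"
```

```text
the job is handed in; nothing more can be done
None
```

I've handed the job in (no verdict came back): the needle was set to zero, the idler was held at about 15 N for over a second, and the arm was eased back with the needle left standing at about 22–24°. After the last move the bolt, nut_c and chisel matched their start images only weakly, so I could not confirm they stayed put. The arm being on its stop is inferred from the contact force falling to zero.

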